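# Make up two reagent kits on the analyser bench

### The arm

A 6-joint arm with a two-finger parallel gripper is mounted at the origin on the work surface. World frame = base frame: x ahead of the robot, y to its left, z up, the work surface at z = 0. Lengths are in m, angles in rad, forces in N, time in s.
With the tool pointing down it reaches from about 0.325 to 1 m from the base axis. Payload 5.1 kg.
Tool frame: the origin (TCP) lies at the very end of the fingers, on their centre line; the grasp point (between the pads) lies 19 mm behind it; z points along the fingers, y is the line along which they close (so a half turn about z gives the same grasp; the last joint's range is limited). The gripper opens to 85 mm and grips with 20 to 120 N. Pads are 22 mm wide; open, the fingers measure 114 mm over their backs; the gripper's body (76 mm by 85 mm) begins 54 mm behind the grasp point. The pads swing forward as they close: fully open they stand 13 mm farther back than shut.
Start: joints at [1.256, 0.124, 1.65, -0, 1.367, -0.083], TCP at [0.149, 0.633, 0.21] pointing down, gripper open.
Joint ranges: [-2.61, 2.61], [-1.02, 2.33], [0.03, 2.71], [-1.35, 4.49], [0.32, 2.68], [-2.91, 2.91]. Speed limits (rad/s): [2.57, 2.57, 3.14, 3.14, 3.14, 3.14].

### API

Orientations are given as a unit quaternion [x, y, z, w].
In Python, from bench import arm, eoat, snapshot, camera_params, nets gives the robot as it stands. Calls block until the motion is done:
- arm.reach(position, orientation): joint-space move of the TCP to a pose.
- arm.line_to(position, rot=None, max_speed=0.15): straight line of the TCP; rot=None keeps the orientation; max_speed is the mean speed in m/s.
- arm.move_j(angles): joint-space move.
- eoat.command_gripper(opening): opening from 0.0 (shut) to 1.0 (fully open); the grip force is fixed at half the most; returns when the fingers have stopped.
- arm.hold(seconds).
- arm.inverse_kinematics(position, orientation): joint angles nearest the present ones, or None.
- arm.get_obs(): the state.
- snapshot(name): name is "side" or "top"; returns the picture (420x560x3 uint8, red, green, blue); there is no depth.
- camera_params(name): a dict with "K" (3x3 intrinsics, pixels), "k1" (the pictures are not rectified: a ray, as slopes to the right and down, at radius r is drawn at 1 + k1 r^2 times it, then the intrinsics apply), "extrinsics" (4x4, takes a point from camera to world coordinates). Camera axes: x right, y up, looking along -z (the intrinsics and any distortion apply to the point x, -y, -z); pixel columns grow to the right and rows downward; lengths in m; the calibration is good to about 2 mm. A picture is of the moment at which its call begins. camera_params takes no time and is no camera call.
A pose or a line that the arm cannot do raises arm.PlanningError and nothing moves.
- arm.sign_off(): hands the job in; it is judged then, once.
Trained networks look in the newest picture that a camera, given by its name, has taken for a name from the list of things; names that differ only in an ending like _2 or _b are one class to them, and where a whole thing is asked for, a point or a joint stands for the part that bears it (a point fixed in the world has none). Each returns a list of dicts, best first, with "confidence" (0 to 1); they miss things now and then, are a little off and sometimes report something else, mostly with a low value. They report only what shows in the picture. A call takes as long as a camera call. They do not tell look-alikes from the thing itself.
- nets.outline_of(camera, label): "mask" (420x560 bool, what is visible of it) and "extent" ([left, top, right, bottom] in pixels, round what is visible of it).
- nets.mark_of(camera, label): "centre" ([column, row] in pixels: a listed point, or the origin of a listed thing).
The state is a dict: "clock": time; "q": joint angles; "qd": joint speeds; "joint_torque": joint torques, N m; "tcp_pos": TCP position; "eef_rot": TCP orientation; "force": force on the tool from outside, world axes, zero at the start; "wrist_torque": the same for the moment, N m; "width": opening from 0.0 (shut) to 1.0 (fully open); "grip_force": force on a finger pad.
Only numpy, scipy, OpenCV 4.12 (cv2) and the standard library are available. Lean on these libraries where they do the work, as an engineer would, in place of code of your own. Each camera call takes 0.05 s, during which the arm holds its last target. There are 200 camera calls.

### The job

Make up two reagent kits from the stock on the bench, each item standing upright on the tray floor in the middle of its own bay. In the three-bay tray, counting from the end with the black pull tab: the squat jar, the rectangular two-cap cartridge, then one small vial; in the two-bay tray: the large bottle next to the pull tab, then the other small vial. Leave the dropper bottle and the square carton standing where they are.

Things in the scene. Friction and masses are not known exactly. Their poses are not given: they have to be found in the camera images.
- tray3: Three-bay kit tray, aluminium, 250 by 86 mm. Fixed. Walls 4 mm thick, rim 14 mm and bay floor 4 mm above the bench. Bays 78 by 78 mm inside, in a row along its x. Black flat pull tab (26 by 44 mm) on the +x end only. Origin: centre of the underside without the tab; z up. Bay centres from the tab end: x = +82, 0 and -82 mm (y = 0). Left or right of the stock.
- tray2: Two-bay kit tray, aluminium, 168 by 86 mm. Fixed. Walls 4 mm thick, rim 14 mm and bay floor 4 mm above the bench. Bays 78 by 78 mm inside, in a row along its x. Black flat pull tab (26 by 44 mm) on the +x end only. Origin: centre of the underside without the tab; z up. Bay centres from the tab end: x = +41 and -41 mm (y = 0). On the other side of the stock.
- bottle: Large white bottle, standing: body 46 mm in diameter up to 64 mm, then a shoulder narrowing to a white cap 28 mm in diameter; 90 mm high in all, the tallest here: nothing among the stock is higher. Origin: centre of the underside; z up along its axis.
- jar: Squat white jar, standing: body 57 mm in diameter up to 46 mm, then a white lid 60 mm in diameter; 60 mm high in all, the widest of the stock. Origin: centre of the underside; z up along its axis.
- cartridge: Rectangular white cartridge, standing: 52 mm (its x) by 28 mm (its y), 52 mm high, with two round black caps 18 mm in diameter and 10 mm high side by side on top. Origin: centre of the underside; z up.
- vial_a: Small vial, standing: amber body 28 mm in diameter, 46 mm high, with a white cap 25 mm in diameter on top; 58 mm high in all. There are two identical ones, interchangeable. Origin: centre of the underside; z up along its axis.
- vial_b: Small vial, standing: amber body 28 mm in diameter, 46 mm high, with a white cap 25 mm in diameter on top; 58 mm high in all. There are two identical ones, interchangeable. Origin: centre of the underside; z up along its axis.
- dropper: Dropper bottle, standing, not part of either kit: white body 32 mm in diameter up to 52 mm, then a long pointed nozzle; 84 mm high in all. Origin: centre of the underside; z up along its axis.
- carton: Square white paper carton, not part of either kit: 48 by 48 mm, 58 mm high, plain flat top. Origin: centre of the underside; z up. Among the stock also lie a clear tape roll and a grey timer, both under 19 mm high; stock centres are 90 mm or more apart.
Mind the look-alikes: they are no part of the job. Leave any blue or red look-alike of the vial_b alone.

How it is judged:
By the outcome, as a careful person would: the job done as asked, in the order asked, and still so for the second after the job is handed in, with the robot touching nothing.
It also fails if it takes over 128 s, if anything falls off the work surface, if the arm or the gripper's body presses on something with over 40 N, if the wrist force passes 120 N, or if a joint passes its speed limit or range.

## Working session

There is one attempt and no reset: what is moved stays moved. The work goes in short steps, each a Python script; the robot and the scene stay as the last script left them, time stands still between calls to the robot, and variables do not carry over. Pictures are saved under pics/ and viewed, at most 14 in all, crops included, and the job is handed in when it is done.

```bash
mkdir -p pics; ls
python3 - <<'E'
from bench import arm,snapshot,camera_params
import cv2
for n in("side","top"):
    cv2.imwrite(f"pics/{n}0.png",snapshot(n)[:,:,::-1]); print(n,camera_params(n))
o=arm.get_obs();print(o['clock'],o['eef_rot'],o['tcp_pos'])
E
```

```text
pics
side {'K': array([[473.2437843 ,   0.        , 285.86859823],
       [  0.        , 473.2437843 , 221.62038358],
       [  0.        ,   0.        ,   1.        ]]), 'k1': -0.03523257709959001, 'extrinsics': array([[ 0.96649448,  0.14692429, -0.21047963,  0.3371303 ],
       [-0.25574053,  0.62153344, -0.74046807, -0.65636018],
       [ 0.02202738,  0.76948648,  0.63828313,  0.61695552],
       [ 0.        ,  0.        ,  0.        ,  1.        ]])}
top {'K': array([[475.59280446,   0.        , 280.96261111],
       [  0.        , 475.59280446, 208.47342413],
       [  0.        ,   0.        ,   1.        ]]), 'k1': 0.043673661740303384, 'extrinsics': array([[ 1.44339724e-02,  9.85819682e-01, -1.67186167e-01,
         3.77958889e-01],
       [-9.99893856e-01,  1.45625831e-02, -4.56732030e-04,
         2.82859813e-03],
       [ 1.98440702e-03,  1.67175013e-01,  9.85925239e-01,
         9.48905354e-01],
       [ 0.00000000e+00,  0.00000000e+00,  0.00000000e+00,
         1.00000000e+00]])}
0.1 [ 1.15631851e-01  9.93291713e-01 -9.00923144e-04 -1.87765801e-04] [0.14917688 0.63205633 0.20848207]
```

View pics/top0.png

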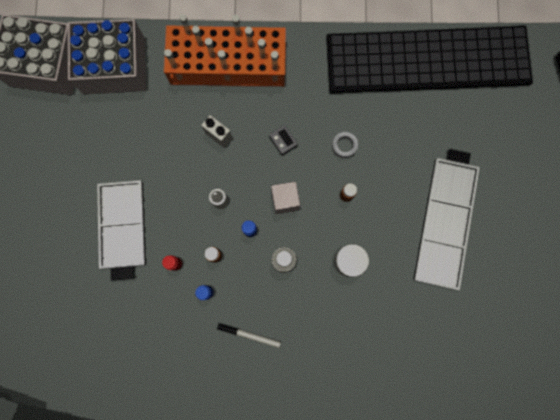

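View pics/side0.png

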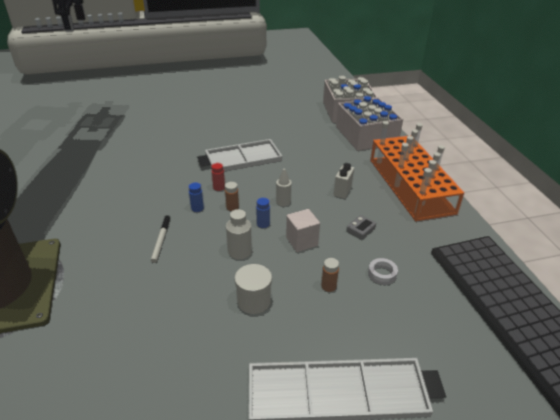

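The top view shows the cartridge at (215,127), dropper (217,198), carton (285,196), amber vials (349,191) and (212,254), bottle (284,259) and jar (352,261). Blue look-alikes are at (249,228) and (204,292), a red one at (171,262). tray2 is on the left with its tab at the bottom (122,272), and tray3 on the right with its tab at the top (458,156). The side view agrees.

```bash
cat > vis.py <<'E'
import numpy as np, cv2
from scipy.optimize import minimize
from bench import camera_params
P={n:camera_params(n) for n in("side","top")}
def proj(n,X):
    c=P[n];E=c["extrinsics"];p=(np.atleast_2d(X)-E[:3,3])@E[:3,:3]
    s=np.c_[p[:,0]/-p[:,2],-p[:,1]/-p[:,2]];s=s*(1+c["k1"]*(s**2).sum(1))[:,None]
    return s@np.diag([c["K"][0,0],c["K"][1,1]])+c["K"][:2,2]
def ray_z(n,uv,z):
    f=lambda q:((proj(n,[q[0],q[1],z])[0]-uv)**2).sum()
    return minimize(f,[.55,0],method="Nelder-Mead",options=dict(xatol=1e-5,fatol=1e-6)).x
a=np.linspace(0,2*np.pi,32,endpoint=False)
circ=lambda r,z,x=0:np.c_[x+r*np.cos(a),r*np.sin(a),0*a+z]
cyl=lambda r0,z0,r1,z1,x=0:np.r_[circ(r0,z0,x),circ(r1,z1,x)]
box=lambda x0,x1,y,z0,z1:np.array([[i,j,k] for i in(x0,x1) for j in(-y,y) for k in(z0,z1)])
M={"bottle":[cyl(.023,0,.023,.064),cyl(.023,.064,.014,.072),cyl(.014,.07,.014,.09)],
"jar":[cyl(.0285,0,.0285,.046),cyl(.03,.046,.03,.06)],
"cartridge":[box(-.026,.026,.014,0,.052),cyl(.009,.052,.009,.062,-.013),cyl(.009,.052,.009,.062,.013)],
"vial_a":[cyl(.014,0,.014,.046),cyl(.0125,.046,.0125,.058)],
"dropper":[cyl(.016,0,.016,.052),cyl(.008,.052,.002,.084)],
"carton":[box(-.024,.024,.024,0,.058)],
"tray3":[box(-.125,.125,.043,0,.014),box(.125,.151,.022,0,.004)],
"tray2":[box(-.084,.084,.043,0,.014),box(.084,.110,.022,0,.004)]}
def render(n,lab,q):
    m=np.zeros((420,560),np.uint8);c,s=np.cos(q[3]),np.sin(q[3])
    for h in M[lab]:
        X=h@np.array([[c,s,0],[-s,c,0],[0,0,1]])+q[:3]
        m1=np.round(proj(n,X)*16).astype(np.int32)
        cv2.fillConvexPoly(m,cv2.convexHull(m1),255,cv2.LINE_AA,4)
    return m/255.
def fit(lab,masks,q0,yaw,free_z=True):
    B={n:cv2.GaussianBlur(m.astype(float),(0,0),1) for n,m in masks.items()}
    def f(v):
        q=[v[0],v[1],v[2] if free_z else q0[2],v[3]*10 if yaw else q0[3]]
        return sum(np.abs(cv2.GaussianBlur(render(n,lab,q),(0,0),1)-B[n]).sum()/B[n].sum() for n in B)+ (abs(v[3]-q0[3]/10) if not yaw else 0)
    v=np.array([q0[0],q0[1],q0[2],q0[3]/10]);st=.008
    for _ in range(3):
        S=np.r_[[v],v+np.diag([st,st,st,.02])]
        r=minimize(f,v,method="Nelder-Mead",options=dict(initial_simplex=S,xatol=1e-4,fatol=1e-4,maxiter=250));v=r.x;st/=2
    return np.r_[v[:3],v[3]*10],r.fun
E
cat > find.py <<'E'
from vis import *; from bench import snapshot,nets,arm
import sys,json
def masks(lab):
    return {n:[d for d in nets.outline_of(n,lab) if d["confidence"]>.2] for n in("top","side")}
def locate(lab,D,yaw=False,yaws=(0,)):
    out=[];h=max(x[:,2].max() for x in M[lab])
    for d in D["top"]:
        m=d["mask"];uv=np.argwhere(m).mean(0)[::-1];xy=ray_z("top",uv,h*.7)
        ps=proj("side",[*xy,h/2])[0]
        cs=[(np.hypot(*(np.argwhere(e["mask"]).mean(0)[::-1]-ps)),i) for i,e in enumerate(D["side"])]
        mk={"top":m}
        if cs and min(cs)[0]<25: mk["side"]=D["side"][min(cs)[1]]["mask"]
        q,e=min((fit(lab,mk,[*xy,0,y],yaw,len(mk)>1) for y in yaws),key=lambda t:t[1])
        out.append((q,e)); print(lab,round(d["confidence"],2),"uv",uv.round(0),list(mk),"q",q.round(4),"err",round(e,3))
    return out
if __name__=="__main__":
    for n in("top","side"): snapshot(n)
    H=np.pi/2
    for lab in M:
        y={"cartridge":(0,H/2,H,1.5*H),"carton":(0,H/2),"tray3":(-.1,H,-H),"tray2":(H,-H,)}.get(lab)
        locate(lab,masks(lab),bool(y),y or (0,))
    print(arm.get_obs()["clock"])
E
python3 find.py
```

```text
bottle 0.58 uv [283. 259.] ['top', 'side'] q [ 0.4334 -0.001  -0.0036  0.    ] err 0.233
jar 0.58 uv [351. 261.] ['top'] q [ 0.4346 -0.015  -0.0019  0.0029] err 2.028
jar 0.22 uv [447. 221.] ['top'] q [ 0.5061 -0.3195  0.0137  0.001 ] err 0.812
cartridge 0.78 uv [216. 131.] ['top', 'side'] q [ 0.6911  0.137  -0.0032  0.9831] err 0.271
cartridge 0.38 uv [351. 260.] ['top'] q [ 0.4346 -0.1334  0.0095  3.1654] err 0.327
vial_a 0.8 uv [213. 254.] ['top', 'side'] q [ 0.4424  0.1342 -0.0027 -0.0009] err 0.34
vial_a 0.67 uv [204. 292.] ['top', 'side'] q [ 0.3711  0.1476 -0.0025 -0.0239] err 0.36
vial_a 0.61 uv [248. 229.] ['top', 'side'] q [ 4.936e-01  6.880e-02 -5.600e-03  4.000e-04] err 0.518
vial_a 0.59 uv [348. 193.] ['top', 'side'] q [ 0.568  -0.1272 -0.0055  0.0008] err 0.563
vial_a 0.51 uv [172. 263.] ['top', 'side'] q [ 4.241e-01  2.125e-01 -3.100e-03 -1.000e-04] err 0.462
dropper 0.66 uv [218. 198.] ['top', 'side'] q [ 0.5513  0.128   0.0009 -0.0058] err 0.46
carton 0.84 uv [285. 198.] ['top', 'side'] q [ 0.5544 -0.0031 -0.003   0.0936] err 0.26
carton 0.56 uv [216. 131.] ['top'] q [ 0.6881  0.1356 -0.0073  0.4572] err 0.659
tray3 0.89 uv [447. 221.] ['top', 'side'] q [ 0.5148 -0.3269 -0.0021 -0.2049] err 0.062
tray3 0.78 uv [121. 228.] ['top', 'side'] q [ 0.5205  0.3237 -0.0021  0.1108] err 1.128
tray2 0.89 uv [447. 221.] ['top', 'side'] q [ 5.079e-01 -3.258e-01 -2.200e-03  2.936e+00] err 0.605
tray2 0.78 uv [121. 228.] ['top', 'side'] q [5.0320e-01 3.2060e-01 9.0000e-04 3.2204e+00] err 0.261
1.0
```

```bash
python3 - <<'E'
s=open('vis.py').read()
i=s.index("    f=lambda q:((");j=s.index("a=np.linspace")
s=s[:i]+"    from scipy.optimize import fsolve\n    return fsolve(lambda q:proj(n,[q[0],q[1],z])[0]-uv,[.55,0])\n"+s[j:]
open('vis.py','w').write(s)
E
python3 - <<'E'
from find import *
for n in("top","side"): snapshot(n)
for d in nets.outline_of("side","jar"): print("side jar",d["confidence"],d["extent"])
for n in("top","side"):
  for l in("jar","bottle","cartridge"):print(n,l,[(x["centre"],round(x["confidence"],2)) for x in nets.mark_of(n,l)][:3])
J=locate("jar",masks("jar"))
V=locate("vial_a",masks("vial_a"))
T=locate("tray2",masks("tray2"),True,(3.2,))
C=locate("cartridge",masks("cartridge"),True,(.98,))
L=[("jar",J[0][0]),("cartridge",C[0][0]),("tray2",[.503,.3206,0,3.2204]),("tray3",[.5148,-.3269,0,-.2049]),("bottle",[.4334,-.001,-.003,0]),("carton",[.5544,-.0031,-.003,.0936]),("dropper",[.5513,.128,0,0])]+[("vial_a",q) for q,e in V]
im={n:cv2.resize(snapshot(n)[:,:,::-1],None,fx=3,fy=3,interpolation=cv2.INTER_CUBIC) for n in("top","side")}
for n in im:
  for l,q in L:
    m=cv2.resize(render(n,l,q),None,fx=3,fy=3)>.5
    c,_=cv2.findContours(m.astype(np.uint8),0,1);cv2.drawContours(im[n],c,-1,(0,255,0),1)
cv2.imwrite("pics/ot.png",im["top"][330:930,270:1070]); 
cv2.imwrite("pics/os.png",im["side"][420:1020,550:1350])
cv2.imwrite("pics/tr.png",np.hstack([im["top"][440:940,250:480],im["top"][440:940,1220:1450]]))
print(arm.get_obs()["clock"])
E
```

```text
side jar 0.85 [228.8, 263.7, 270.8, 313.5]
top jar [([343.2, 261.3], 0.62), ([216.5, 204.0], 0.48), ([281.4, 261.5], 0.28)]
top bottle [([279.7, 262.9], 0.79)]
top cartridge [([217.9, 135.4], 0.9)]
side jar [([253.8, 299.0], 0.59)]
side bottle [([241.6, 248.9], 0.69)]
side cartridge [([340.6, 191.3], 0.85)]
jar 0.56 uv [352. 260.] ['top', 'side'] q [ 0.4339 -0.1308 -0.0016 -0.    ] err 0.224
vial_a 0.74 uv [204. 292.] ['top', 'side'] q [ 0.3721  0.1488 -0.004  -0.0007] err 0.551
vial_a 0.66 uv [348. 192.] ['top', 'side'] q [ 5.675e-01 -1.277e-01 -1.900e-03  3.000e-04] err 0.364
vial_a 0.66 uv [249. 229.] ['top', 'side'] q [ 4.946e-01  6.700e-02 -6.500e-03  4.000e-04] err 0.48
vial_a 0.57 uv [172. 263.] ['top', 'side'] q [ 0.4256  0.2128 -0.0037  0.0005] err 0.47
tray2 0.89 uv [121. 227.] ['top', 'side'] q [ 5.0340e-01  3.2130e-01 -7.0000e-04  3.2272e+00] err 0.234
tray2 0.81 uv [447. 221.] ['top', 'side'] q [ 5.2620e-01 -3.2970e-01 -2.4000e-03  2.9438e+00] err 0.608
cartridge 0.63 uv [216. 131.] ['top', 'side'] q [ 0.6894  0.135  -0.0035  0.9979] err 0.479
1.95
```

View pics/ot.png

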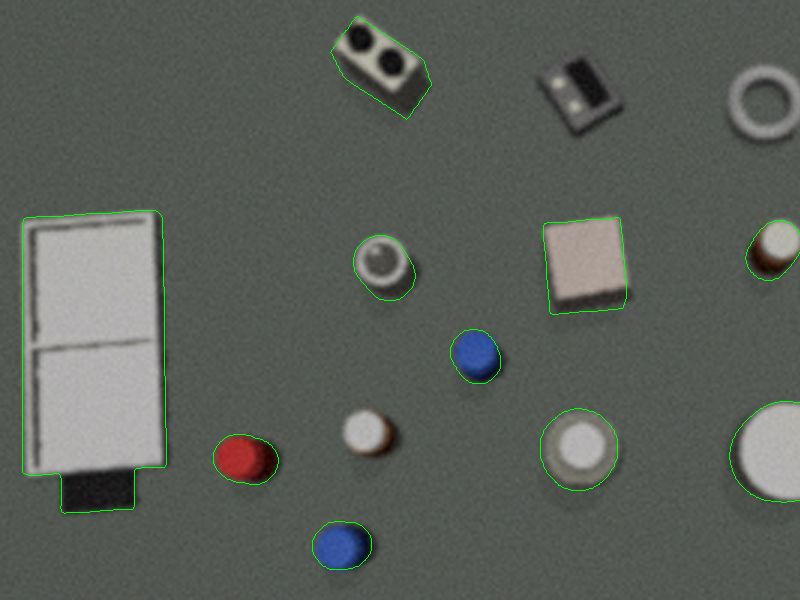

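View pics/os.png

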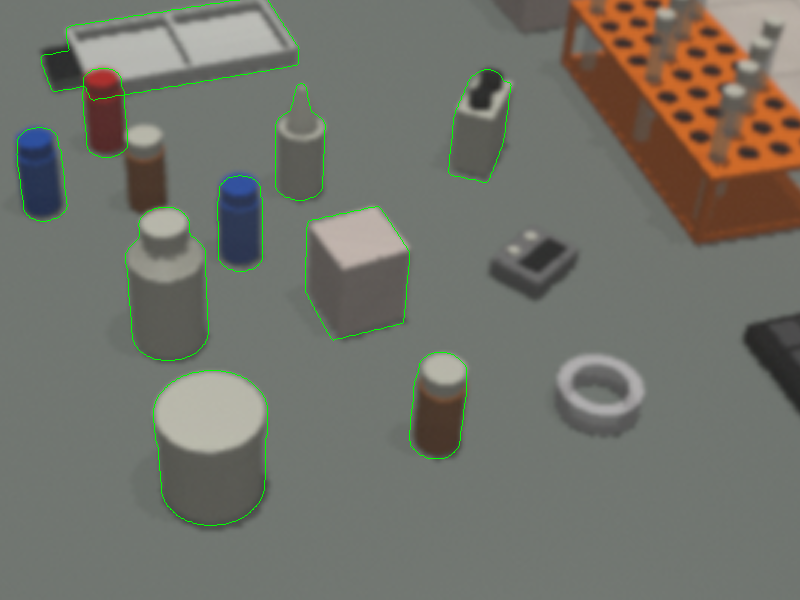

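View pics/tr.png

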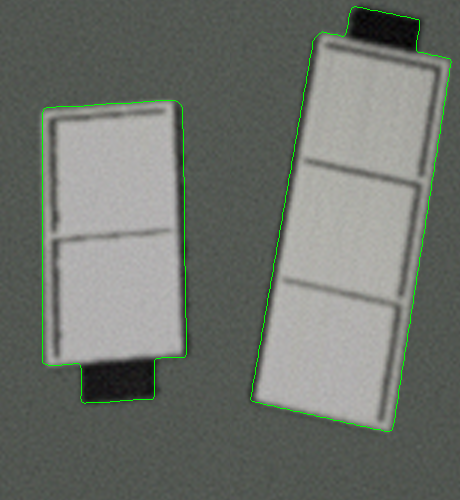

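The overlays fit every item and both trays to within a few pixels (vial 2 from the first run: 0.4424, 0.1342), and base heights come out near 0. I'll start with the jar.

```bash
cat > job.py <<'E'
import numpy as np
from bench import arm,eoat
T3=np.array([.5148,-.3269,-.205]);T2=np.array([.5032,.3210,3.224])
def bay(T,x): return T[:2]+x*np.array([np.cos(T[2]),np.sin(T[2])])
def quat(phi): t=(phi+np.pi/2)/2; return np.array([np.cos(t),np.sin(t),0,0])
def best(xy,z,phi):
    c=[]
    for p in(phi,phi+np.pi,phi-np.pi):
        j=arm.inverse_kinematics([*xy,z],quat(p))
        if j is not None:c.append((abs(j[5]),p))
    return quat(min(c)[1])
UP=.22
def st(s):
    o=arm.get_obs();print(s,"t",round(o["clock"],1),"tcp",np.round(o["tcp_pos"],4),"w",round(o["width"]*85,1),"F",np.round(o["force"],1),"grip",round(float(np.max(o["grip_force"])),1))
def pick(xy,phi,d,op=1.0):
    q=best(xy,UP,phi)
    arm.reach([*xy,UP],q); eoat.command_gripper(op)
    arm.line_to([*xy,d],max_speed=.12); eoat.command_gripper(0); st("gripped")
    arm.line_to([*xy,UP],max_speed=.12); st("lifted")
def place(xy,phi,d,op):
    q=best(xy,UP,phi); z=d+.005
    arm.reach([*xy,UP],q); arm.line_to([*xy,z+.03],max_speed=.15); arm.line_to([*xy,z],max_speed=.04); st("down")
    eoat.command_gripper(op); arm.hold(.2); arm.line_to([*xy,UP],max_speed=.12); st("done")
H=np.pi/2
E
python3 - <<'E'
from job import *
pick([.434,-.131],H,.027)
E
```

```text
gripped t 7.2 tcp [ 0.4349 -0.1313  0.0282] w 56.3 F [-0.3  0.5  5.7] grip 63.9
lifted t 8.9 tcp [ 0.4336 -0.1308  0.219 ] w 56.6 F [-0.9 -0.4 -1.7] grip 63.9
```

Run:
```python
from bench import snapshot;import cv2
i=cv2.resize(snapshot("side")[:,:,::-1],None,fx=2.5,fy=2.5)
cv2.imwrite("pics/j1.png",i[200:800,350:1050])
```

```text
(no output)
```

View pics/j1.png

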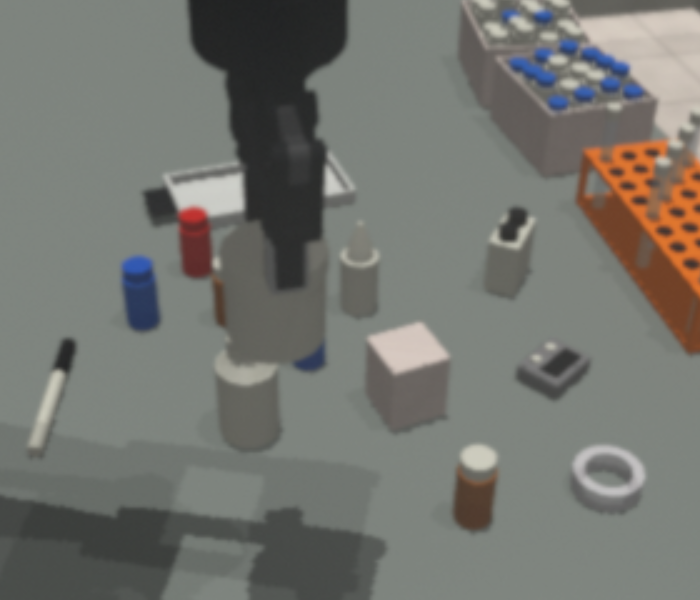

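The jar is held upright at about (275,290), with the finger tips well above its base. Next I'll place it, then do the cartridge.

Run:
```python
from job import *
place(bay(T3,.082),T3[2]+H,.027,1.0)
pick([.690,.136],.985+H,.014,.7)
place(bay(T3,0),T3[2]+H,.014,.6)
from bench import snapshot;import cv2
i=cv2.resize(snapshot("side")[:,:,::-1],None,fx=2,fy=2)
cv2.imwrite("pics/j2.png",i[240:840,300:1100])
```

```text
down t 12.1 tcp [ 0.5952 -0.3436  0.0324] w 56.1 F [-1.7  1.3  3.4] grip 64.3
done t 14.4 tcp [ 0.5946 -0.3433  0.2187] w 85.2 F [-0.8 -0.9 -0.8] grip 0.0
gripped t 18.9 tcp [0.6906 0.1361 0.0148] w 26.9 F [ 0.6 -0.3  3.1] grip 58.4
lifted t 20.7 tcp [0.6896 0.1359 0.2188] w 26.7 F [ 0.  -0.3 -0.6] grip 58.0
down t 24.7 tcp [ 0.5148 -0.3269  0.0188] w 26.6 F [-0.1 -0.7 -1.2] grip 58.0
done t 27.1 tcp [ 0.5144 -0.3266  0.2189] w 51.0 F [ 0.  -0.9  0.3] grip 0.0
```

View pics/j2.png

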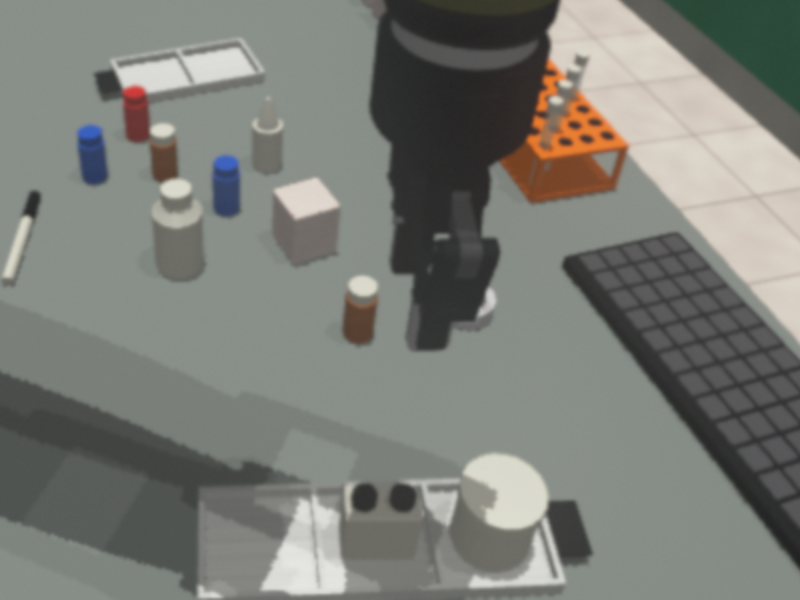

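The jar at (497,515) and the cartridge at (382,520) both stand in their bays. Next come the near vial, the bottle and the second vial.

Run:
```python
from job import *
pick([.5677,-.1275],H,.014,.65)
place(bay(T3,-.082),T3[2]+H,.014,.6)
pick([.4334,-.001],H,.022,1.0)
place(bay(T2,.041),T2[2]-H,.022,.85)
pick([.4424,.1342],H/2,.014,.62)
place(bay(T2,-.041),T2[2]-H,.014,.6)
arm.reach([.40,-.08,.35],best([.40,-.08],.35,H)); st("clear")
from find import *
for n in("top","side"): cv2.imwrite(f"pics/{n}e.png",snapshot(n)[:,:,::-1])
for l in("jar","cartridge","vial_a","bottle"): locate(l,masks(l),l=="cartridge",(-.205,) if l=="cartridge" else (0,))
print([bay(T3,x).round(4) for x in(.082,0,-.082)],[bay(T2,x).round(4) for x in(.041,-.041)])
```

```text
gripped t 30.5 tcp [ 0.5683 -0.1277  0.0148] w 25.0 F [-0.3 -0.2  4. ] grip 58.8
lifted t 32.4 tcp [ 0.5673 -0.1274  0.219 ] w 24.5 F [-0.5 -0.2  0.1] grip 58.9
down t 35.5 tcp [ 0.4345 -0.3102  0.0189] w 24.7 F [ 0.3 -0.3  0.3] grip 59.0
done t 37.9 tcp [ 0.4342 -0.3099  0.219 ] w 51.1 F [ 0.6 -0.4 -0.4] grip 0.0
gripped t 41.7 tcp [ 0.4341 -0.0011  0.0227] w 43.6 F [-0.7  0.6  3.6] grip 61.1
lifted t 43.5 tcp [ 0.433  -0.0009  0.2191] w 43.7 F [-0.2  0.3 -0.9] grip 61.1
down t 47.9 tcp [0.4624 0.3176 0.0268] w 43.6 F [ 0.1  0.1 -1.2] grip 61.1
done t 50.2 tcp [0.4619 0.3174 0.2189] w 72.0 F [ 0.5  0.5 -0.1] grip 0.0
gripped t 53.6 tcp [0.4429 0.1342 0.0148] w 25.1 F [-0.7 -1.2  4.6] grip 58.8
lifted t 55.4 tcp [0.442  0.1341 0.2191] w 25.0 F [0.2 0.3 0.3] grip 58.9
down t 58.5 tcp [0.5441 0.3243 0.0189] w 24.5 F [-1.2 -0.5  1.2] grip 59.0
done t 60.9 tcp [0.5436 0.3241 0.2189] w 51.2 F [ 0.3  0.5 -0.5] grip 0.0
clear t 63.0 tcp [ 0.4001 -0.0798  0.3498] w 50.8 F [-0.5  0.   0.3] grip 0.0
jar 0.9 uv [459. 180.] ['top'] q [ 5.952e-01 -3.427e-01  5.500e-03  2.000e-04] err 0.11
vial_a 0.82 uv [172. 262.] ['top', 'side'] q [ 0.4257  0.2119 -0.0008 -0.0011] err 0.271
vial_a 0.73 uv [248. 228.] ['top', 'side'] q [ 0.4947  0.0684 -0.0044  0.0017] err 0.647
vial_a 0.67 uv [117. 200.] ['top', 'side'] q [5.445e-01 3.239e-01 2.000e-03 4.000e-04] err 0.477
vial_a 0.45 uv [204. 292.] ['top', 'side'] q [ 0.3703  0.149  -0.0039 -0.0008] err 0.474
bottle 0.56 uv [115. 241.] ['top', 'side'] q [ 4.641e-01  3.207e-01 -4.000e-04  4.000e-04] err 0.268
bottle 0.36 uv [285. 198.] ['top'] q [ 0.5538 -0.0035  0.0008  0.    ] err 0.165
[array([ 0.5951, -0.3436]), array([ 0.5148, -0.3269]), array([ 0.4345, -0.3102])] [array([0.4623, 0.3176]), array([0.5441, 0.3244])]
```

View pics/tope.png

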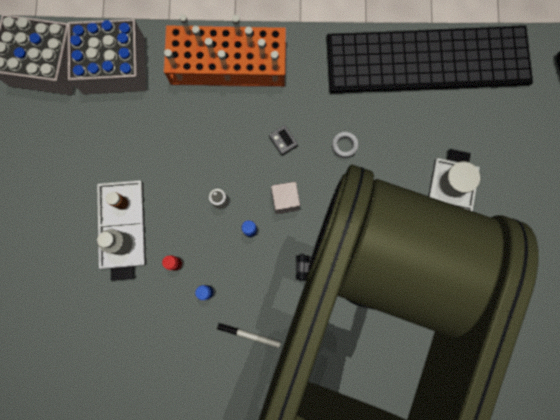

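View pics/sidee.png

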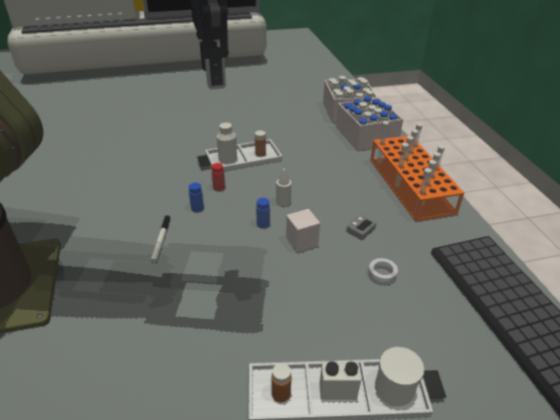

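Everything stands in its bay in the side view: vial (282,381), cartridge (341,378), jar (400,372), bottle (228,145), vial (260,143). I'll clear the arm and check tray3 before handing in.

Run:
```python
from find import *
arm.move_j([1.256,.124,1.65,0,1.367,-.083])
for n in("top","side"): snapshot(n)
for l in("jar","cartridge","vial_a"): locate(l,masks(l),l=="cartridge",(-.205,) if l=="cartridge" else (0,))
print(arm.get_obs()["clock"])
```

```text
jar 0.9 uv [459. 180.] ['top', 'side'] q [ 0.5952 -0.3426  0.0015 -0.0019] err 0.114
cartridge 0.96 uv [451. 220.] ['top', 'side'] q [ 0.5138 -0.3272  0.0013 -0.2922] err 0.196
vial_a 0.83 uv [116. 201.] ['top', 'side'] q [0.5443 0.3246 0.0027 0.0076] err 0.335
vial_a 0.78 uv [172. 263.] ['top', 'side'] q [ 0.4255  0.212  -0.0017  0.0052] err 0.262
vial_a 0.68 uv [445. 262.] ['top', 'side'] q [ 0.4346 -0.3109  0.0018 -0.0016] err 0.286
vial_a 0.57 uv [249. 229.] ['top', 'side'] q [ 0.4939  0.067  -0.0058  0.0118] err 0.641
66.5917
```

```bash
python3 -c "
from bench import arm
print(arm.sign_off())"
```

```text
the job is handed in; nothing more can be done
None
```

Both kits are made up and handed in at about 67 s: the last camera fits put all five items upright within about 3.5 mm of their bay centres, and the dropper, carton and look-alikes were left alone.

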